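# Terminal screen up, bottle bin lid held open

### The arm

A 6-joint arm with a two-finger parallel gripper is mounted at the origin on the work surface. World frame = base frame: x ahead of the robot, y to its left, z up, the work surface at z = 0. Lengths are in mm, angles in rad, forces in N, time in s.
With the tool pointing down it reaches from about 350 to 925 mm from the base axis. Payload 6.4 kg.
Tool frame: the origin (TCP) lies midway between the tips of the shut fingers; the grasp point (between the pads) lies 19 mm behind it; z points along the fingers, y is the line along which they close (so a half turn about z gives the same grasp; the last joint's range is limited). The gripper opens to 94 mm and grips with 3 to 60 N. Pads are 16 mm wide; open, the fingers measure 119 mm over their backs; the gripper's body (75 mm by 177 mm) begins 78 mm behind the grasp point.
Start: joints at [-1.281, 0.245, 1.558, -0, 1.339, -0.174], TCP at [290.784, -581.342, 177.055] pointing down, gripper open.
Joint ranges: [-3.13, 3.13], [-1.02, 2.26], [0.13, 2.54], [-0.95, 4.09], [0.21, 2.88], [-2.74, 2.74]. Speed limits (rad/s): [2.57, 2.57, 3.14, 3.14, 3.14, 3.14].

### API

Orientations are given as a 3x3 rotation matrix whose columns are the frame's x, y, z axes.
In Python, from cell import r gives the robot as it stands.
- The arm moves only by the tool drive_tool, never from a script. Its argument "deltas" is a list that holds one entry, the list of rows, each a list of 4 numbers: the shift along the tool's x, y, z normalised to -1 to 1, where 1 is 0.03 m, then the turn about the tool's z normalised to -1 to 1, where 1 is 180 degrees. In form: [[[dx, dy, dz, spin], ...]]. A call has exactly 10 rows; each row shifts and turns the commanded pose from where the row before left it, along the tool's axes as they then stand; what a row does not reach is not made up. A row lasts 1/12 s, in which the tool goes at most 41.7 mm and 7.16 degrees, less where a joint would pass 70% of its speed; a pose out of reach is approached as far as the arm can. A call with a number of a shift or a turn outside -1 to 1 is refused whole. A call with a gripper value outside its range is refused whole. "gripper" is the opening, from 0 (shut) to 1 (fully open), set as the call begins (left out, the last holds). The fingers move at their own pace and stop on an object; "squeeze" is the grip in N (left out, the last holds). Time passes only in rows, so rows that do not move let the fingers close, or fill a call up. It gives the time, the measured TCP pose, the force, the opening and the grip force at its end, in the units of the state.
- r.read_state(): the state, without advancing time (a new reading comes with each control period).
- r.grab_frame(name): name is "scene" or "top" or "wrist"; returns a dict with "image" (400x640x3 uint8, red, green, blue), "vertical_fov" (degrees; the focal length in pixels is half the picture's height over the tangent of half this angle, whatever the lens; pixels are square), "cx", "cy" (the principal point, pixels), "distortion" ([k1, k2, p1, p2, k3] as OpenCV has them; the pictures are not rectified), "camera_from_world" (4x4, takes a point from world to camera coordinates); the wrist camera has in their place "T_tool_cam" (4x4, takes a point from camera to tool coordinates, whose origin is the TCP and whose axes are the flange's). Camera axes: x right, y down, z forward; pixel columns grow to the right and rows downward; lengths in mm; the calibration is good to about 2 mm. A picture is of the moment at which its call begins: read the wrist's pose just before it. There is no depth.
- r.hand_in(): hands the job in; it is judged then, once.
The state is a dict: "t": time; "qpos": joint angles; "qvel": joint speeds; "tau": joint torques, N m; "tool_pos": TCP position; "tcp_rot": TCP orientation; "force": force on the tool from outside, world axes, zero at the start; "torque": the same for the moment, N m; "width": finger opening in mm; "grasp_force": force on a finger pad.
Only numpy, scipy, OpenCV 4.12 (cv2) and the standard library are available. Lean on these libraries where they do the work, as an engineer would, in place of code of your own. Each camera call takes 0.05 s, during which the arm holds its last target. There are 200 camera calls.

### The job

At the bottle check-in desk, first raise the folded terminal's screen to 100 degrees from its keyboard (a little past upright) and let go of it, so that it stays there. Then raise the bottle bin's lid and hold it open at 60 degrees from shut for a colleague to load bottles: the lid falls shut by itself, so the program finishes while the gripper is still holding the lid still at that angle. Leave the bottle, the jar and the hand scanner where they are.

Things in the scene. Friction and masses are not known exactly. Their poses are not given: they have to be found in the camera images.
- terminal: Folding check-in terminal like a thick small laptop, fixed to the desk: black base 170 (x) x 240 (y) x 45 mm high with a keyboard, grey screen panel folded down over it, closed or slightly open at the start. Origin: centre of the underside. Its +x points away from the robot, towards the hinge, at yaw 0 (yaw up to 0.3 rad either way).
- screen (a joint): Angle of the terminal's screen panel (170 x 240 x 12 mm, 0.35 kg) from lying shut on the keyboard: 0 rad shut, growing as its near edge rises and goes over away from the robot; 1.745 rad = 100 degrees; stop at 2.2. Stiff hinge (0.6 N m of friction): it stays where it is left and takes about 2 to 5 N at the bar to turn.
- screen_hinge (a point): Point on the screen's hinge axis, at the middle of the terminal's far edge, 49 mm above the desk. The axis is level, along the terminal's y.
- screen_bar (a point): Middle of the screen's bar handle: a level black round bar, 12 mm thick, 140 mm long, on an arm at each end that holds it 50 mm out from the panel's free edge, in the panel's plane; 220 mm from the hinge axis; turns with the panel. Shut: 55 mm above the desk, nothing below. Clear gap to the panel edge 44 mm: open the gripper to only about 50 mm, fingers closing across the bar.
- bin: White plastic bottle bin, fixed to the desk: 180 (x) x 200 (y) x 100 mm high, with a white lid; some bottles lie inside. Origin: centre of the underside. Its +x points away from the robot, towards the hinge, at yaw 0 (yaw up to 0.3 rad either way). The terminal and the bin may stand either way round, one left and one right of the middle.
- lid (a joint): Angle of the bin's lid (180 x 200 x 8 mm, about 0.35 kg) from shut: 0 rad shut, growing as its near edge rises; 1.047 rad = 60 degrees; stop at 1.4. Free hinge: the lid falls shut from any angle unless held (about 1 to 2 N at the bar).
- lid_hinge (a point): Point on the lid's hinge axis, at the middle of the bin's far top edge, 101 mm above the desk. The axis is level, along the bin's y.
- lid_bar (a point): Middle of the lid's bar handle: a level steel round bar, 12 mm thick, 120 mm long, on an arm at each end that holds it 50 mm out from the lid's free edge, in the lid's plane; 230 mm from the hinge axis; turns with the lid. Shut: 105 mm above the desk, nothing below. Gap to the lid edge 44 mm. Either bar can turn between the finger pads, so the gripper may keep pointing down along the arc.
- bottle: Bystander: standing bottle, 60 mm across, 140 mm tall, beyond the work. Origin: centre of the underside.
- jar: Bystander: standing amber glass jar, 56 mm across, 75 mm tall, beyond the work. Origin: centre of the underside.
- scanner: Bystander: hand scanner lying on the desk between the robot and the work: 165 mm long, 68 mm wide at its head, 34 mm high. Origin: on the desk, under the middle of its head; the handle points to the robot.

How it is judged (in metres and radians):
On the way, in this order (a step that is already met when the one before it is completed fails the run):
1. the screen stands at 100 degrees (within 8) on its own, let go (value of joint screen between 1.606 and 1.885 rad and velocity of joint screen between -0.05 and 0.05 rad/s and contact force between terminal and the arm below 0.1 N and contact force between terminal and the fingers below 0.1 N), for 0.3 s.
2. the gripper holds the bin's lid at 60 degrees (within 6) (value of joint lid between 0.942 and 1.152 rad and contact force between bin and the fingers above 0.4 N and velocity of joint lid between -0.05 and 0.05 rad/s), for 0.3 s.
At the end, for the whole second after the job is handed in: The gripper's fingers hold the bin's lid (over 0.4 N of contact) still at 60 degrees from shut, within 6 degrees, and the robot keeps holding it; the screen stands at 100 degrees, within 8, untouched by the robot (all of step 2 and value of joint screen between 1.606 and 1.885 rad and contact force between terminal and the arm below 0.1 N and contact force between terminal and the fingers below 0.1 N); the arm keeps its last pose, push and grip.
It fails at once if the bottle is moved by more than 30 mm or tipped over (distance of bottle from where it was at the start of the episode above 0.03 m or angle between bottle's own z axis and vertical above 0.5 rad).
It fails at once if the jar is moved by more than 30 mm or tipped over (distance of jar from where it was at the start of the episode above 0.03 m or angle between jar's own z axis and vertical above 0.5 rad).
It fails at once if the scanner is moved by more than 30 mm or tipped over (distance of scanner from where it was at the start of the episode above 0.03 m or angle between scanner's own z axis and vertical above 0.5 rad).
It also fails if it takes over 72 s, if anything falls off the work surface, if the arm or the gripper's body presses on something with over 40 N, if the wrist force passes 120 N, or if a joint passes its speed limit or range.

## Working session

There is one attempt and no reset: what is moved stays moved. The work goes in short steps, Python scripts to look and compute and a tool call to move; the robot and the scene stay as the last step left them, time stands still between calls to the robot, and variables do not carry over. Pictures are saved under pics/ and viewed, at most 10 in all, crops included, and the job is handed in when it is done.

Besides the shell and the picture viewer there is one more tool, called after "Request:" by a JSON object that holds its "op" and its "data". drive_tool: Moves the arm, as the interface text tells. Scaled input: -1 to 1 covers 0.03 m each way for a shift and 180 degrees each way for a turn. Its arguments: {"type":"object","properties":{"deltas":{"type":"array","items":{"type":"array","items":{"type":"array","items":{"type":"number","minimum":-1,"maximum":1}}}},"gripper":{"type":"number"},"squeeze":{"type":"number"}},"required":["deltas"]}

```bash
mkdir -p pics; ls
python3 - <<'E'
from cell import r
import cv2,pickle
s=r.read_state();print(s)
d={}
for n in("scene","top"):
    f=r.grab_frame(n);d[n]=f;cv2.imwrite(f"pics/{n}0.png",f["image"][:,:,::-1])
    print(n,f["vertical_fov"],f["cx"],f["cy"],f["distortion"],f["camera_from_world"])
pickle.dump(d,open("f0.pkl","wb"))
E
```

```text
pics
{'t': 0.0, 'qpos': array([-1.28107605e+00,  2.45815129e-01,  1.55899529e+00,  6.54021523e-06,
        1.33867307e+00, -1.74075088e-01]), 'qvel': array([-0.00099622, -0.00026983, -0.00013847, -0.0007148 ,  0.00089018,
        0.000152  ]), 'tau': array([-1.56082933e-03, -4.15846395e+01, -3.14598548e+01,  6.84327702e-02,
        3.32759251e-02, -1.31382621e-04]), 'tool_pos': array([ 290.60977674, -580.69829232,  175.95479271]), 'tcp_rot': array([[ 8.94361868e-01,  4.47343899e-01, -5.34081901e-04],
       [ 4.47344094e-01, -8.94360091e-01,  1.81384995e-03],
       [ 3.33753172e-04, -1.86115661e-03, -9.99998212e-01]]), 'force': array([ 0.03106914, -0.49127341, -0.47306515]), 'torque': array([0.02715985, 0.00101541, 0.00662364]), 'grasp_force': 0.0, 'width': 93.9721037919416}
scene 56.840169276125465 319.78298100278073 203.10525201705428 [-0.06585759  0.          0.          0.          0.        ] [[ 5.31857107e-01  8.46751808e-01  1.18065024e-02 -2.87610441e+02]
 [ 7.50166300e-01 -4.64630043e-01 -4.70499144e-01 -4.25000356e+02]
 [-3.92910345e-01  2.59095154e-01 -8.82321462e-01  1.20953152e+03]
 [ 0.00000000e+00  0.00000000e+00  0.00000000e+00  1.00000000e+00]]
top 49.31881482031278 320.39895554736313 197.61145137232558 [0.02668914 0.         0.         0.         0.        ] [[ 3.88458889e-03 -9.99990952e-01 -1.73387451e-03 -1.69620270e+01]
 [-9.80683877e-01 -3.47049364e-03 -1.95568628e-01  5.98236392e+02]
 [ 1.95560841e-01  2.46008650e-03 -9.80688485e-01  1.03510844e+03]
 [ 0.00000000e+00  0.00000000e+00  0.00000000e+00  1.00000000e+00]]
```

View pics/top0.png

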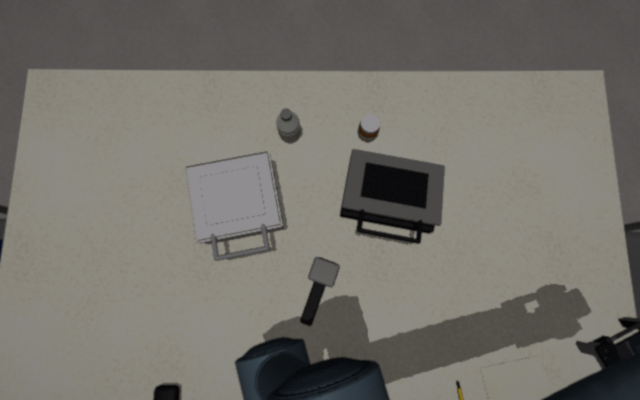

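View pics/scene0.png

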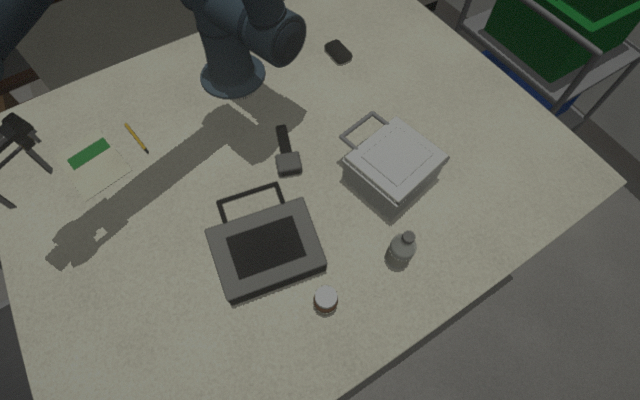

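The top view shows the bin on the left (lid about 187–281, 153–241; bar about (243,252)) and the terminal on the right (345–445, 150–230; bar about (390,235)). I'll enlarge both views to get accurate corners.

Run:
```python
import cv2,pickle,numpy as np
d=pickle.load(open("f0.pkl","rb"))
def crop(n,x,y,w,h,k):
    c=cv2.resize(d[n]["image"][y:y+h,x:x+w,::-1],None,fx=k,fy=k,interpolation=cv2.INTER_CUBIC)
    c=np.clip(c.astype(float)*1.7,0,255).astype(np.uint8)
    for i in range(0,w,10):
        cv2.line(c,(i*k,0),(i*k,6),(0,0,255),1); 
        if i%20==0: cv2.putText(c,str(x+i),(i*k,18),0,.35,(0,0,255),1)
    for i in range(0,h,10):
        cv2.line(c,(0,i*k),(6,i*k),(0,0,255),1)
        if i%20==0: cv2.putText(c,str(y+i),(8,i*k+4),0,.35,(0,0,255),1)
    return c
a=np.hstack([crop("top",180,145,110,120,3.63 and 3],) if 0 else crop("top",180,145,110,120,3),crop("top",335,145,115,105,3)]) if 0 else None
cv2.imwrite("pics/ca.png",np.hstack([crop("top",180,145,112,120,3),crop("top",336,140,120,120,3)]))
cv2.imwrite("pics/cb.png",np.hstack([crop("scene",332,105,126,130,3),crop("scene",200,178,134,130,3)]))
```

```text
File "<stdin>", line 13
    a=np.hstack([crop("top",180,145,110,120,3.63 and 3],) if 0 else crop("top",180,145,110,120,3),crop("top",335,145,115,105,3)]) if 0 else None
                                                      ^
SyntaxError: closing parenthesis ']' does not match opening parenthesis '('
```

```bash
cat > crop.py <<'E'
import cv2,numpy as np
def crop(im,x,y,w,h,k):
    c=cv2.resize(im[y:y+h,x:x+w,::-1],None,fx=k,fy=k,interpolation=cv2.INTER_CUBIC)
    c=np.clip(c.astype(float)*1.7,0,255).astype(np.uint8)
    for i in range(0,w,10):
        cv2.line(c,(i*k,0),(i*k,6),(0,0,255),1)
        if i%20==0: cv2.putText(c,str(x+i),(i*k,18),0,.35,(0,0,255),1)
    for i in range(0,h,10):
        cv2.line(c,(0,i*k),(6,i*k),(0,0,255),1)
        if i%20==0: cv2.putText(c,str(y+i),(8,i*k+4),0,.35,(0,0,255),1)
    return c
E
python3 - <<'E'
import cv2,pickle,numpy as np
from crop import crop
d=pickle.load(open("f0.pkl","rb"))
t,s=d["top"]["image"],d["scene"]["image"]
cv2.imwrite("pics/ca.png",np.hstack([crop(t,180,145,112,120,3),crop(t,336,140,120,120,3)]))
cv2.imwrite("pics/cb.png",np.hstack([crop(s,332,105,126,130,3),crop(s,200,178,134,130,3)]))
E
```

```text
(no output)
```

View pics/ca.png

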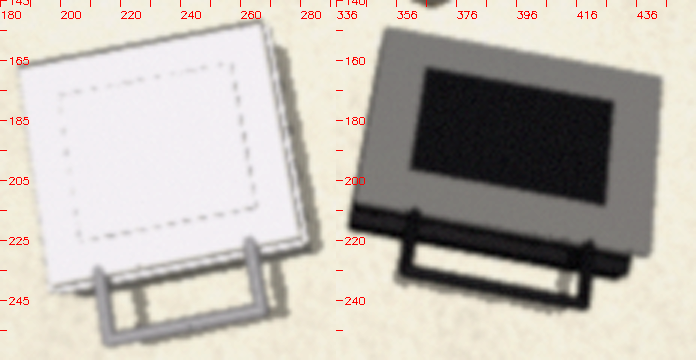

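View pics/cb.png

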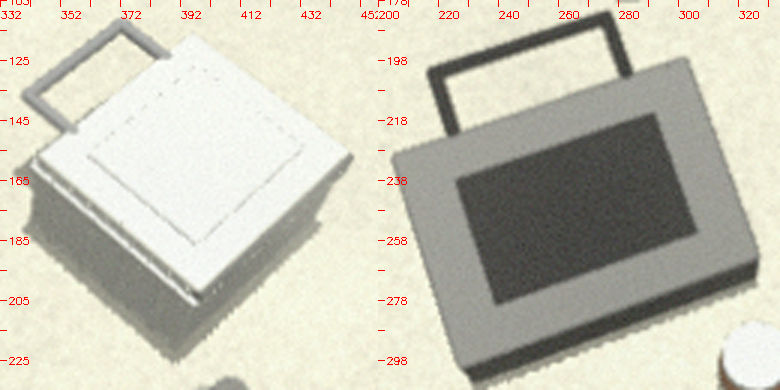

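The crops show both lids' four corners and both bar ends clearly in the two cameras. I'll fit pose and angle to those points.

Run:
```python
import cv2,pickle,numpy as np
from scipy.optimize import least_squares
d=pickle.load(open("f0.pkl","rb"))
def proj(n,P):
    f=d[n];M=f["camera_from_world"];fl=200/np.tan(np.radians(f["vertical_fov"])/2)
    K=np.array([[fl,0,f["cx"]],[0,fl,f["cy"]],[0,0,1]])
    return cv2.projectPoints(P.reshape(-1,1,3),cv2.Rodrigues(M[:3,:3])[0],M[:3,3],K,np.array(f["distortion"]))[0][:,0]
# order: FL FR NR NL barL barR
obs={"bin":dict(top=[(186,167.3),(268.7,151.7),(282.7,225),(196.7,242),(216,258.3),(268.7,248.3)],
 scene=[(449.3,156.7),(397.7,204),(343.7,157.7),(397,116.7),(372,114),(342,136.7)]),
"terminal":dict(top=[(352.7,149.3),(444.7,165.3),(440.7,225.3),(341.3,207.7),(359,230.7),(419.3,240.7)],
 scene=[(326.3,263.7),(227.3,299.7),(205,230.7),(303.3,198),(276,183.7),(219.3,202)])}
par={"bin":(101,4,4,180,100,230,54),"terminal":(49,6,6,170,120,220,64)}
for k,o in obs.items():
    hz,off,th,L,w,R,b=par[k]
    def pts(p):
        x,y,yaw,a=p
        l=np.array([(0,w,off+th),(0,-w,off+th),(L,-w,off+th),(L,w,off+th),(R,b,off),(R,-b,off),(R,0,off)],float)
        X=-(l[:,0]*np.cos(a)-l[:,2]*np.sin(a)); Z=hz+l[:,0]*np.sin(a)+l[:,2]*np.cos(a); Y=l[:,1]
        return np.c_[x+X*np.cos(yaw)-Y*np.sin(yaw),y+X*np.sin(yaw)+Y*np.cos(yaw),Z]
    def res(p):
        P=pts(p)[:6];return np.concatenate([(proj(n,P)-np.array(o[n])).ravel() for n in o])
    s=least_squares(res,[650,100,0,0.05],loss="soft_l1")
    print(k,s.x.round(3),"rms",np.sqrt(np.mean(res(s.x)**2)).round(2),"bar",pts(s.x)[-1].round(1)); print(res(s.x).reshape(-1,2).round(1).tolist())
```

```text
bin [ 6.83174e+02  2.11210e+02  1.88000e-01 -2.50000e-02] rms 1.5 bar [457.2 168.1  99.2]
[[0.8, -0.9], [-0.4, 0.2], [-2.0, -1.0], [0.2, -2.5], [3.7, -1.3], [-3.5, 0.2], [-0.4, -1.4], [-0.3, -1.9], [-0.2, -1.0], [-1.2, -0.7], [-1.4, 1.5], [0.5, -0.1]]
terminal [648.153  89.979  10.416  -3.105] rms 74.73 bar [527.9 -93.8  35. ]
[[-47.0, -6.3], [-191.7, 53.2], [-131.9, 30.5], [18.7, -29.5], [6.0, -24.6], [-81.5, 7.3], [48.2, -15.9], [142.7, -134.8], [102.5, -66.0], [0.8, 49.3], [8.7, 41.4], [68.5, -20.9]]
```

```bash
cat > fit.py <<'E'
import cv2,numpy as np
from scipy.optimize import least_squares
par={"bin":(101,4,4,180,100,230,60),"terminal":(49,6,6,170,120,220,70)}
def projK(f,P,M=None):
    M=f["camera_from_world"] if M is None else M
    fl=200/np.tan(np.radians(f["vertical_fov"])/2)
    K=np.array([[fl,0,f["cx"]],[0,fl,f["cy"]],[0,0,1]])
    return cv2.projectPoints(P.reshape(-1,1,3),cv2.Rodrigues(M[:3,:3])[0],M[:3,3],K,np.array(f["distortion"]))[0][:,0]
def pts(k,p):
    hz,off,th,L,w,R,b=par[k]; x,y,yaw,a=p
    l=np.array([(0,w,off+th),(0,-w,off+th),(L,-w,off+th),(L,w,off+th),(R,b,off),(R,-b,off),(R,0,off)],float)
    X=-(l[:,0]*np.cos(a)-l[:,2]*np.sin(a)); Z=hz+l[:,0]*np.sin(a)+l[:,2]*np.cos(a); Y=l[:,1]
    return np.c_[x+X*np.cos(yaw)-Y*np.sin(yaw),y+X*np.sin(yaw)+Y*np.cos(yaw),Z]
E
python3 - <<'E'
import pickle; from fit import *
d=pickle.load(open("f0.pkl","rb"))
obs={"bin":dict(top=[(186,167.3),(268.7,151.7),(282.7,225),(196.7,242),(216,258.3),(268.7,248.3)],
 scene=[(449.3,156.7),(397.7,204),(343.7,157.7),(397,116.7),(372,114),(342,136.7)]),
"terminal":dict(top=[(352.7,149.3),(444.7,165.3),(440.7,225.3),(341.3,207.7),(359,230.7),(419.3,240.7)],
 scene=[(326.3,263.7),(227.3,299.7),(205,230.7),(303.3,198),(276,183.7),(219.3,202)])}
for k,o in obs.items():
    for free in (1,0):
        e=lambda p:np.array([p[0],p[1],p[2],p[3]*free])
        def res(p):
            P=pts(k,e(p))[:6];return np.concatenate([(projK(d[n],P)-np.array(o[n])).ravel() for n in o])
        s=least_squares(res,[680,200 if k=="bin" else -120,0,0.05],loss="soft_l1")
        print(k,e(s.x).round(3),"rms",np.sqrt(np.mean(res(s.x)**2)).round(2),"bar",pts(k,e(s.x))[-1].round(1)); print(res(s.x).reshape(-1,2).round(1).tolist())
E
```

```text
bin [ 6.82985e+02  2.11345e+02  1.87000e-01 -2.50000e-02] rms 1.07 bar [457.  168.5  99.1]
[[0.7, -0.8], [-0.5, 0.4], [-2.1, -0.9], [0.1, -2.4], [1.0, -0.7], [-1.2, -0.2], [-0.3, -1.4], [-0.4, -2.0], [-0.2, -1.1], [-1.2, -0.8], [0.1, 0.3], [-1.1, 1.0]]
bin [6.83394e+02 2.10735e+02 1.91000e-01 0.00000e+00] rms 1.16 bar [457.6 167.  105. ]
[[1.0, -0.9], [-0.2, -0.0], [-1.8, -1.6], [0.1, -2.7], [1.1, -1.0], [-0.8, -0.7], [-0.5, -1.3], [-0.3, -1.6], [-0.2, -1.7], [-1.2, -1.6], [0.1, -0.8], [-1.3, 0.1]]
terminal [ 7.03811e+02 -2.13005e+02 -1.84000e-01  2.55000e-01] rms 1.04 bar [ 496.  -174.3  110.2]
[[-0.6, -1.6], [0.6, -0.8], [0.4, 0.2], [0.2, -0.8], [-0.2, 0.1], [-1.5, 1.2], [2.1, -0.5], [-0.5, 1.4], [-1.1, -1.7], [-0.5, -2.4], [-0.0, 0.2], [-0.2, 0.5]]
terminal [ 7.04736e+02 -2.15234e+02 -1.75000e-01  0.00000e+00] rms 4.1 bar [ 488.1 -176.9   55. ]
[[0.0, -0.5], [1.4, -0.5], [-3.1, 5.2], [0.2, 5.6], [-1.1, 6.2], [-5.2, 6.3], [0.8, -1.4], [-1.5, 1.4], [1.6, 3.8], [-2.5, 3.7], [-0.5, 9.4], [2.7, 9.3]]
```

Request:
{"op": "drive_tool", "data": {"deltas": [[[0.9,-0.7,0,0],[0.9,-0.7,0,0],[0.9,-0.7,0,0],[0.9,-0.7,0,0],[0.9,-0.7,0,0],[0.9,-0.7,0,0],[0.9,-0.7,0,0],[0.9,-0.7,0,0],[0.9,-0.7,0,0],[0.9,-0.7,0,0]]], "gripper": 0.53, "squeeze": 25}}

```text
t: 0.93
tool_pos: [438.5, -270.9, 176.7]
tcp_rot: [[0.894, 0.447, -0.0], [0.447, -0.894, 0.0], [-0.0, -0.001, -1.0]]
force: [0.8, -0.3, 0.0]
width: 50.0
grasp_force: 0.0
```

Request:
{"op": "drive_tool", "data": {"deltas": [[[0,0,0,-0.0294],[0,0,0,-0.0294],[0,0,0,-0.0294],[0,0,0,-0.0294],[0,0,0,-0.0294],[0,0,0,-0.0294],[0,0,0,-0.0294],[0,0,0,-0.0294],[0,0,0,-0.0294],[0,0,0,-0.0294]]]}}

```text
t: 1.77
tool_pos: [438.0, -272.5, 176.6]
tcp_rot: [[0.178, 0.984, -0.001], [0.984, -0.178, 0.001], [0.001, -0.001, -1.0]]
force: [-0.1, 0.0, -0.1]
width: 49.9
grasp_force: 0.0
```

```bash
cat > go.py <<'E'
from cell import r
import numpy as np
def togo(p,show=True):
    s=r.read_state();R=s["tcp_rot"]
    d=R.T@(np.array(p,float)-s["tool_pos"])
    print("t",round(s["t"],2),"tcp",s["tool_pos"].round(1),"head",np.arctan2(R[1,0],R[0,0]).round(4),"tool delta mm",d.round(1),"units",(d/30).round(3),"F",s["force"].round(1),"w",round(s["width"],1),"g",round(float(s["grasp_force"]),1))
E
python3 -c "
from go import *
togo([496,-174.3,91])"
```

```text
t 1.77 tcp [ 438.  -272.5  176.6] head 1.392 tool delta mm [106.9  39.6  85.6] units [3.562 1.322 2.853] F [-0.1  0.  -0.1] w 49.9 g 0.0
```

Move above the bar, then look through the wrist camera before descending.

Request:
{"op": "drive_tool", "data": {"deltas": [[[0.45,0.165,0,0],[0.45,0.165,0,0],[0.45,0.165,0,0],[0.45,0.165,0,0],[0.45,0.165,0,0],[0.45,0.165,0,0],[0.45,0.165,0,0],[0.41,0.165,0,0],[0,0,0,0],[0,0,0,0]]]}}

```text
t: 2.6
tool_pos: [496.5, -174.6, 176.7]
tcp_rot: [[0.181, 0.983, -0.001], [0.983, -0.181, 0.0], [0.0, -0.001, -1.0]]
force: [0.9, -0.6, -0.3]
width: 49.8
grasp_force: 0.0
```

Run:
```python
from go import *; from fit import projK; import cv2
s=r.read_state(); f=r.grab_frame("wrist"); togo([496,-174.3,91])
T=np.eye(4);T[:3,:3]=s["tcp_rot"];T[:3,3]=s["tool_pos"]
M=np.linalg.inv(T@f["T_tool_cam"])
yaw=-.184; y=np.array([-np.sin(yaw),np.cos(yaw),0])
P=np.array([np.array([496,-174.3,110.2])+y*k for k in(-70,0,70)])
uv=projK(f,P,M);print(uv.round(1), f["T_tool_cam"].round(2))
im=f["image"][:,:,::-1].copy(); im=np.clip(im*1.6,0,255).astype(np.uint8)
for u in uv: cv2.circle(im,tuple(int(v) for v in u),4,(0,0,255),1)
cv2.imwrite("pics/w1.png",im)
```

```text
t 2.65 tcp [ 496.4 -175.1  176.7] head 1.3877 tool delta mm [ 0.7 -0.4 85.7] units [ 0.024 -0.015  2.858] F [ 0.3 -0.4  0.3] w 49.6 g 0.0
[[325.  265.9]
 [325.1 197.7]
 [325.2 121. ]] [[  -0.     -0.97   -0.24   67.79]
 [   1.     -0.     -0.     -0.54]
 [  -0.     -0.24    0.97 -207.64]
 [   0.      0.      0.      1.  ]]
```

View pics/w1.png

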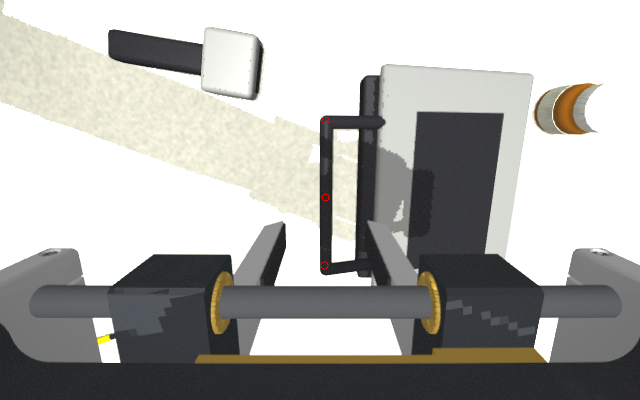

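The wrist view shows the bar at column 325 from rows 121 to 268. It runs through all three predicted points and sits centred between the fingers. Descend and close.

Request:
{"op": "drive_tool", "data": {"deltas": [[[0,0,0.4,0],[0,0,0.4,0],[0,0,0.4,0],[0,0,0.4,0],[0,0,0.4,0],[0,0,0.4,0],[0,0,0.3,0],[0,0,0.16,0],[0,0,0,0],[0,0,0,0]]]}}

```text
t: 3.48
tool_pos: [496.9, -175.0, 91.3]
tcp_rot: [[0.182, 0.983, 0.0], [0.983, -0.182, -0.0], [-0.0, 0.0, -1.0]]
force: [0.3, -0.1, 0.3]
width: 49.9
grasp_force: 0.0
```

Request:
{"op": "drive_tool", "data": {"deltas": [[[0,0,0,0],[0,0,0,0],[0,0,0,0],[0,0,0,0],[0,0,0,0],[0,0,0,0],[0,0,0,0],[0,0,0,0],[0,0,0,0],[0,0,0,0]]], "gripper": 0}}

```text
t: 4.32
tool_pos: [496.7, -175.0, 91.4]
tcp_rot: [[0.182, 0.983, -0.0], [0.983, -0.182, -0.0], [-0.0, -0.0, -1.0]]
force: [-0.7, 0.9, 1.9]
width: 0.2
grasp_force: 0.9
```

```bash
cat > arc.py <<'E'
from go import *
def arc(k,hinge,yaw,off,R,a0,a1,n):
    a=np.linspace(a0,a1,n+1)
    x=-(R*np.cos(a)-off*np.sin(a)); z=R*np.sin(a)+off*np.cos(a)
    print("end grasp z",hinge[2]+z[-1])
    print([[0,float(u.round(3)),float(-v.round(3)),0] for u,v in zip(np.diff(x)/30,np.diff(z)/30)])
    p=np.array([hinge[0]+x[-1]*np.cos(yaw),hinge[1]+x[-1]*np.sin(yaw),hinge[2]+z[-1]-19]); print("end tcp",p.round(1)); return p
E
python3 -c "
from arc import *
togo([496,-174.3,91])
p=arc('t',(703.8,-213,49),-.184,6,220,.255,1.745,40)
togo(p)"
```

```text
t 4.32 tcp [ 496.7 -175.    91.4] head 1.3875 tool delta mm [ 0.5 -0.8  0.4] units [ 0.018 -0.026  0.014] F [-0.7  0.9  1.9] w 0.2 g 0.9
end grasp z 264.6303286907415
[[0, 0.081, -0.261, 0], [0, 0.091, -0.258, 0], [0, 0.1, -0.254, 0], [0, 0.11, -0.25, 0], [0, 0.119, -0.246, 0], [0, 0.128, -0.241, 0], [0, 0.137, -0.237, 0], [0, 0.146, -0.231, 0], [0, 0.154, -0.226, 0], [0, 0.162, -0.22, 0], [0, 0.17, -0.214, 0], [0, 0.178, -0.207, 0], [0, 0.186, -0.2, 0], [0, 0.193, -0.193, 0], [0, 0.2, -0.186, 0], [0, 0.207, -0.178, 0], [0, 0.214, -0.171, 0], [0, 0.22, -0.162, 0], [0, 0.226, -0.154, 0], [0, 0.231, -0.146, 0], [0, 0.236, -0.137, 0], [0, 0.241, -0.128, 0], [0, 0.246, -0.119, 0], [0, 0.25, -0.11, 0], [0, 0.254, -0.1, 0], [0, 0.258, -0.091, 0], [0, 0.261, -0.081, 0], [0, 0.264, -0.071, 0], [0, 0.266, -0.061, 0], [0, 0.268, -0.052, 0], [0, 0.27, -0.041, 0], [0, 0.271, -0.031, 0], [0, 0.272, -0.021, 0], [0, 0.273, -0.011, 0], [0, 0.273, -0.001, 0], [0, 0.273, 0.009, 0], [0, 0.273, 0.019, 0], [0, 0.272, 0.03, 0], [0, 0.27, 0.04, 0], [0, 0.269, 0.05, 0]]
end tcp [ 747.1 -221.1  245.6]
t 4.32 tcp [ 496.7 -175.    91.4] head 1.3875 tool delta mm [   0.3  254.6 -154.3] units [ 0.011  8.487 -5.142] F [-0.7  0.9  1.9] w 0.2 g 0.9
```

The fingers closed on nothing (width 0.2), so I'll look before doing anything else.

Run:
```python
from cell import r; import cv2,numpy as np,pickle
from crop import crop
w=r.grab_frame("wrist"); s=r.grab_frame("scene"); t=r.grab_frame("top"); pickle.dump((w,s,t),open("f1.pkl","wb"))
a=np.clip(w["image"][:,:,::-1]*1.6,0,255).astype(np.uint8)[:, 160:480]
b=crop(s["image"],180,130,150,134,3)[:400]
cv2.imwrite("pics/w2.png",np.hstack([a,b]))
```

```text
(no output)
```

View pics/w2.png

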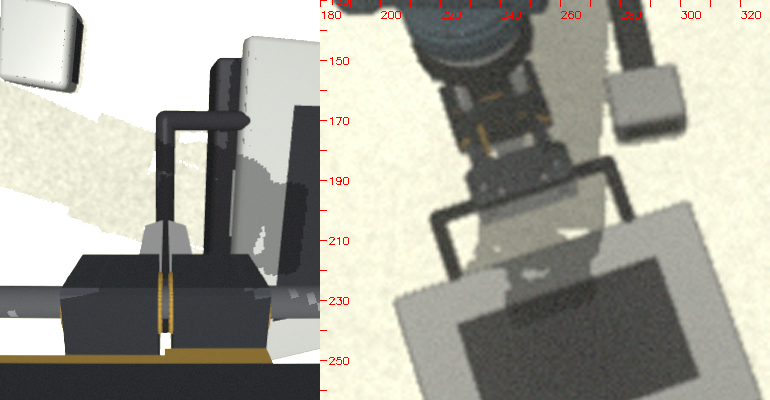

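The wrist view shows the bar running under the fingertips: its corner is near (325,120) and it disappears at the tips. I'll triangulate from the two wrist views, combined with the other cameras.

Run:
```python
from go import *; from fit import projK; import pickle
from scipy.optimize import least_squares
w,sc,tp=pickle.load(open("f1.pkl","rb")); d=pickle.load(open("f0.pkl","rb"))
s=r.read_state()
def cam(p,R):
    T=np.eye(4);T[:3,:3]=R;T[:3,3]=p;return np.linalg.inv(T@w["T_tool_cam"])
M2=cam(s["tool_pos"],s["tcp_rot"]); M1=cam([496.5,-174.8,176.7],s["tcp_rot"])
V={"w1":(w,M1),"w2":(w,M2),"top":(d["top"],None),"scene":(d["scene"],None)}
def tri(obs):
    res=lambda P:np.concatenate([(projK(V[k][0],P,V[k][1])[0]-np.array(v)) for k,v in obs.items()])
    q=least_squares(res,[500,-150,80.]);return q.x.round(1),res(q.x).round(1)
L=dict(w1=(325,121),w2=(325,120),top=(359,230.7),scene=(276,183.7))
Rr=dict(w1=(325,268),top=(419.3,240.7),scene=(219.3,202))
P=dict(w1=(382,65),w2=(405,38),top=(341.3,207.7),scene=(303.3,198))
for n,o in (("barL",L),("barR",Rr),("panelNL",P)):
    print(n,"all",*tri(o)); print("  top+scene",*tri({k:o[k] for k in("top","scene")}))
    if "w2" in o: print("  wrist",*tri({k:o[k] for k in("w1","w2")}))
# fingertip in w2
print(projK(w,np.array([s["tool_pos"]]),M2), [projK(w,np.array([s["tool_pos"]+s["tcp_rot"]@np.array([8,0,-z])]),M2)[0].round() .tolist() for z in(0,19,40)])
```

```text
barL all [ 508.8 -105.9  111.1] [ 0.2  0.2 -0.1 -0.2 -0.   0.  -0.2  0. ]
  top+scene [ 508.9 -105.7  111.3] [-0.1 -0.  -0.1  0. ]
  wrist [ 508.9 -104.7    2.9] [ 0.1 -0.  -0.1  0. ]
barR all [ 483.6 -243.6  114.4] [ 0.5  0.1 -0.9  0.9 -0.7 -0.1]
  top+scene [ 485.8 -243.8  117.2] [-0.6 -0.2 -0.6  0.1]
panelNL all [567.9 -65.8  92.1] [-0.8 -0.5  0.5  0.3  0.1 -0.4 -0.3  0.2]
  top+scene [567.2 -65.2  91.5] [-0.2 -0.1 -0.2  0. ]
  wrist [568.5 -65.4  89.8] [-0.7 -0.6  0.5  0.4]
[[325.84202162 219.89366877]] [[326.0, 209.0], [326.0, 217.0], [326.0, 228.0]]
```

All cameras put the bar at z≈111, which is inside the grip region. The grip force of 0.9 N doesn't fit a settled shut gripper. I'll wait a moment, then try a short piece of the arc.

Request:
{"op": "drive_tool", "data": {"deltas": [[[0,0,0,0],[0,0,0,0],[0,0,0,0],[0,0,0,0],[0,0,0,0],[0,0,0,0],[0,0,0,0],[0,0,0,0],[0,0,0,0],[0,0,0,0]]], "gripper": 0, "squeeze": 25}}

```text
t: 5.3
tool_pos: [496.7, -174.9, 91.2]
tcp_rot: [[0.182, 0.983, -0.0], [0.983, -0.182, 0.0], [0.0, -0.0, -1.0]]
force: [-1.3, 0.2, 2.4]
width: 0.0
grasp_force: 0.9
```

Run:
```python
from cell import r; import cv2,numpy as np,pickle
w,s,t=pickle.load(open("f1.pkl","rb"))
a=np.clip(w["image"][90:270,250:410,::-1].astype(float)*2.5+20,0,255).astype(np.uint8)
cv2.imwrite("pics/w2z.png",cv2.resize(a,None,fx=3.3,fy=3.3,interpolation=cv2.INTER_CUBIC))
```

```text
(no output)
```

View pics/w2z.png

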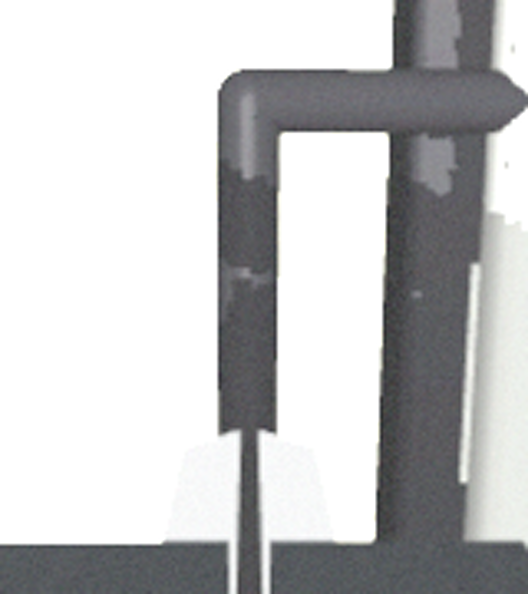

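The zoom shows the shut fingertips lying on top of the bar at about row 221. The tips therefore sit about 25 mm higher than I assumed. There is free space below, so I'll open, go down 25 mm and close again.

Request:
{"op": "drive_tool", "data": {"deltas": [[[0,0,0,0],[0,0,0,0],[0,0,0,0],[0,0,0,0],[0,0,0,0],[0,0,0,0],[0,0,0,0],[0,0,0,0],[0,0,0,0],[0,0,0,0]]], "gripper": 0.53}}

```text
t: 6.13
tool_pos: [496.8, -175.0, 91.3]
tcp_rot: [[0.182, 0.983, 0.0], [0.983, -0.182, -0.0], [0.0, 0.0, -1.0]]
force: [0.1, -0.7, 0.5]
width: 50.1
grasp_force: 0.0
```

Request:
{"op": "drive_tool", "data": {"deltas": [[[0,0,0.1,0],[0,0,0.1,0],[0,0,0.1,0],[0,0,0.1,0],[0,0,0.1,0],[0,0,0.1,0],[0,0,0.1,0],[0,0,0.1,0],[0,0,0,0],[0,0,0,0]]]}}

```text
t: 6.97
tool_pos: [496.6, -174.9, 67.0]
tcp_rot: [[0.182, 0.983, -0.0], [0.983, -0.182, 0.0], [0.0, -0.0, -1.0]]
force: [-0.0, -1.1, 0.1]
width: 50.0
grasp_force: 0.0
```

Request:
{"op": "drive_tool", "data": {"deltas": [[[0,0,0,0],[0,0,0,0],[0,0,0,0],[0,0,0,0],[0,0,0,0],[0,0,0,0],[0,0,0,0],[0,0,0,0],[0,0,0,0],[0,0,0,0]]], "gripper": 0}}

```text
t: 7.8
tool_pos: [496.2, -174.9, 67.2]
tcp_rot: [[0.182, 0.983, -0.001], [0.983, -0.182, 0.0], [0.0, -0.001, -1.0]]
force: [-4.6, -0.6, 2.4]
width: 11.5
grasp_force: 25.0
```

Gripped now: width 11.5, 25 N. I'll follow the first part of the arc and watch the force.

Request:
{"op": "drive_tool", "data": {"deltas": [[[0,0.066,-0.265,0],[0,0.076,-0.262,0],[0,0.086,-0.259,0],[0,0.096,-0.256,0],[0,0.105,-0.252,0],[0,0.115,-0.248,0],[0,0.124,-0.243,0],[0,0.133,-0.238,0],[0,0,0,0],[0,0,0,0]]]}}

```text
t: 8.63
tool_pos: [525.5, -180.4, 129.6]
tcp_rot: [[0.183, 0.983, 0.013], [0.983, -0.183, -0.003], [-0.001, 0.013, -1.0]]
force: [16.1, -3.4, -10.7]
width: 11.1
grasp_force: 25.0
```

Run:
```python
from go import *; import cv2,pickle
from crop import crop
togo([747.1,-221.1,245.6])
w=r.grab_frame("wrist"); s=r.grab_frame("scene"); t=r.grab_frame("top"); pickle.dump((w,s,t,r.read_state()),open("f2.pkl","wb"))
a=np.clip(w["image"][:,:,::-1]*1.6,0,255).astype(np.uint8)[:, 200:480]
cv2.imwrite("pics/w3.png",np.hstack([a,crop(s["image"],180,140,160,134,3)[:400]]))
```

```text
t 8.63 tcp [ 525.5 -180.4  129.6] head 1.3868 tool delta mm [   0.5  226.8 -113.1] units [ 0.016  7.561 -3.77 ] F [ 16.1  -3.4 -10.7] w 11.1 g 25.0
```

View pics/w3.png

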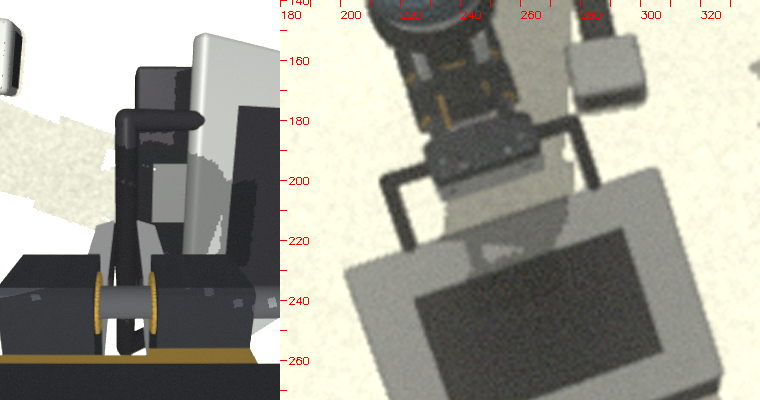

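The bar is gripped and the screen is rising. The pull towards the hinge and the measured path match a start angle of 0.26, so the screen is now at about 0.58. I'll compute the rest of the arc.

```bash
python3 -c "
import numpy as np
a=np.linspace(.603,1.772,29)
x=-220.1*np.cos(a)/30;z=220.1*np.sin(a)/30
for u,v in zip(np.diff(x),np.diff(z)):print([0,round(u,3),round(-v,3),0],end=', ')"
```

```text
[0, np.float64(0.179), np.float64(-0.249), 0], [0, np.float64(0.189), np.float64(-0.241), 0], [0, np.float64(0.199), np.float64(-0.233), 0], [0, np.float64(0.209), np.float64(-0.224), 0], [0, np.float64(0.218), np.float64(-0.215), 0], [0, np.float64(0.227), np.float64(-0.206), 0], [0, np.float64(0.235), np.float64(-0.196), 0], [0, np.float64(0.243), np.float64(-0.186), 0], [0, np.float64(0.251), np.float64(-0.176), 0], [0, np.float64(0.258), np.float64(-0.166), 0], [0, np.float64(0.264), np.float64(-0.155), 0], [0, np.float64(0.271), np.float64(-0.144), 0], [0, np.float64(0.276), np.float64(-0.132), 0], [0, np.float64(0.282), np.float64(-0.12), 0], [0, np.float64(0.286), np.float64(-0.109), 0], [0, np.float64(0.291), np.float64(-0.097), 0], [0, np.float64(0.294), np.float64(-0.084), 0], [0, np.float64(0.298), np.float64(-0.072), 0], [0, np.float64(0.3), np.float64(-0.059), 0], [0, np.float64(0.303), np.float64(-0.047), 0], [0, np.float64(0.304), np.float64(-0.034), 0], [0, np.float64(0.306), np.float64(-0.021), 0], [0, np.float64(0.306), np.float64(-0.009), 0], [0, np.float64(0.306), np.float64(0.004), 0], [0, np.float64(0.306), np.float64(0.017), 0], [0, np.float64(0.305), np.float64(0.03), 0], [0, np.float64(0.303), np.float64(0.042), 0], [0, np.float64(0.301), np.float64(0.055), 0],
```

Request:
{"op": "drive_tool", "data": {"deltas": [[[0,0.19,-0.06,0],[0,0.179,-0.249,0],[0,0.189,-0.241,0],[0,0.199,-0.233,0],[0,0.209,-0.224,0],[0,0.218,-0.215,0],[0,0.227,-0.206,0],[0,0.235,-0.196,0],[0,0,0,0],[0,0,0,0]]]}}

```text
t: 9.62
tool_pos: [569.7, -188.7, 179.5]
tcp_rot: [[0.182, 0.983, 0.001], [0.983, -0.182, -0.001], [-0.001, 0.001, -1.0]]
force: [-4.5, -0.5, 5.1]
width: 11.3
grasp_force: 25.0
```

Request:
{"op": "drive_tool", "data": {"deltas": [[[0,0.243,-0.186,0],[0,0.251,-0.176,0],[0,0.258,-0.166,0],[0,0.264,-0.155,0],[0,0.271,-0.144,0],[0,0.276,-0.132,0],[0,0.282,-0.12,0],[0,0.286,-0.109,0],[0,0.291,-0.097,0],[0,0,0,0]]]}}

```text
t: 10.45
tool_pos: [642.2, -202.4, 218.9]
tcp_rot: [[0.182, 0.983, 0.004], [0.983, -0.182, -0.002], [-0.001, 0.004, -1.0]]
force: [-2.5, -0.9, 7.0]
width: 11.2
grasp_force: 25.0
```

Request:
{"op": "drive_tool", "data": {"deltas": [[[0,0.294,-0.084,0],[0,0.298,-0.072,0],[0,0.3,-0.059,0],[0,0.303,-0.047,0],[0,0.304,-0.034,0],[0,0.306,-0.021,0],[0,0.306,-0.009,0],[0,0.306,0.004,0],[0,0.306,0.017,0],[0,0,0,0]]]}}

```text
t: 11.28
tool_pos: [722.5, -217.5, 226.5]
tcp_rot: [[0.183, 0.983, 0.004], [0.983, -0.183, -0.002], [-0.001, 0.004, -1.0]]
force: [1.7, -3.0, 2.5]
width: 11.0
grasp_force: 25.0
```

```bash
cat > ang.py <<'E'
from go import *
def ang(p0,yaw,R):
    s=r.read_state(); d=s["tool_pos"]-np.array(p0); h=d[0]*np.cos(yaw)+d[1]*np.sin(yaw); c=np.hypot(h,d[2])
    D=2*np.arcsin(c/2/R); m=np.arctan2(h,d[2]); print("h,z",h.round(1),d[2].round(1),"phi0",(m-D/2).round(3),"phi1",(m+D/2).round(3),"F",s["force"].round(1),"t",s["t"])
E
python3 -c "
from ang import *
ang([496.2,-174.9,67.2],-.184,220.1)"
```

```text
h,z 230.3 159.3 phi0 0.276 phi1 1.655 F [ 1.7 -3.   2.5] t 11.2833
```

Request:
{"op": "drive_tool", "data": {"deltas": [[[0,0.305,0.03,0],[0,0.303,0.042,0],[0,0.25,0.046,0],[0,0,0,0],[0,0,0,0],[0,0,0,0],[0,0,0,0],[0,0,0,0],[0,0,0,0],[0,0,0,0]]]}}

```text
t: 12.12
tool_pos: [747.1, -222.0, 222.2]
tcp_rot: [[0.183, 0.983, 0.004], [0.983, -0.183, -0.002], [-0.001, 0.005, -1.0]]
force: [2.6, -4.2, 3.3]
width: 11.3
grasp_force: 25.0
```

```bash
python3 -c "
from ang import *
ang([496.2,-174.9,67.2],-.184,220.1)"
```

```text
h,z 255.3 155.0 phi0 0.279 phi1 1.771 F [ 2.6 -4.2  3.3] t 12.1167
```

Screen is at about 1.74 rad. Release and rise.

Request:
{"op": "drive_tool", "data": {"deltas": [[[0,0,0,0],[0,0,0,0],[0,0,0,0],[0,0,0,0],[0,0,0,0],[0,0,0,0],[0,0,0,0],[0,0,0,0],[0,0,0,0],[0,0,0,0]]], "gripper": 0.53}}

```text
t: 12.95
tool_pos: [746.0, -221.2, 220.8]
tcp_rot: [[0.182, 0.983, 0.0], [0.983, -0.182, 0.0], [0.0, 0.0, -1.0]]
force: [0.4, -0.7, -0.4]
width: 49.9
grasp_force: 0.0
```

Request:
{"op": "drive_tool", "data": {"deltas": [[[0,0,-0.4,0],[0,0,-0.4,0],[0,0,-0.4,0],[0,0,-0.4,0],[0,0,-0.4,0],[0,0,-0.4,0],[0,0,-0.4,0],[0,0,-0.4,0],[0,0,-0.4,0],[0,0,0,0]]]}}

```text
t: 13.78
tool_pos: [746.9, -221.6, 333.0]
tcp_rot: [[0.182, 0.983, 0.005], [0.983, -0.182, -0.002], [-0.001, 0.005, -1.0]]
force: [0.2, 0.2, 0.6]
width: 49.9
grasp_force: 0.0
```

Run:
```python
from go import *; import cv2,pickle
from crop import crop
from fit import projK,pts
w=r.grab_frame("wrist"); s=r.grab_frame("scene"); t=r.grab_frame("top"); pickle.dump((w,s,t,r.read_state()),open("f3.pkl","wb"))
c=[]
for f,(x,y) in((s,(180,150)),(t,(330,90))):
    im=f["image"].copy()
    P=pts("terminal",[703.8,-213,-.184,1.745])
    for u in projK(f,P)[4:6]: cv2.circle(im,tuple(int(round(v)) for v in u),2,(255,0,0),1)
    c.append(crop(im,x,y,130,150,3))
cv2.imwrite("pics/rel.png",np.hstack(c))
togo([457.3,167.5,61])
```

```text
t 13.93 tcp [ 745.9 -221.1  328.3] head 1.3874 tool delta mm [ 329.4 -354.4  267.6] units [ 10.981 -11.814   8.921] F [-0.5  0.2 -0.1] w 50.0 g 0.0
```

View pics/rel.png

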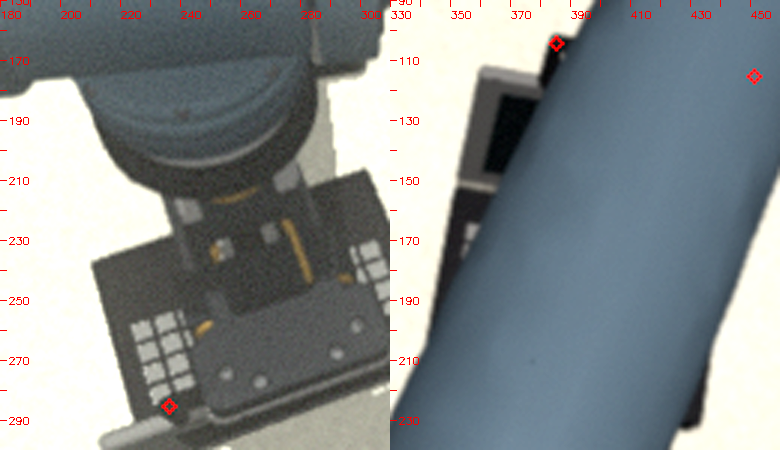

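The top view shows the screen's bar end at about (385,104), right on the 100° prediction, and the screen is holding there by itself. Now to the bin.

Request:
{"op": "drive_tool", "data": {"deltas": [[[0.55,-0.59,0,0],[0.55,-0.59,0,0],[0.55,-0.59,0,0],[0.55,-0.59,0,0],[0.55,-0.59,0,0],[0.55,-0.59,0,0],[0.55,-0.59,0,0],[0.55,-0.59,0,0],[0.55,-0.59,0,0],[0.55,-0.59,0,0]]]}}

```text
t: 14.77
tool_pos: [600.6, -25.7, 327.4]
tcp_rot: [[0.182, 0.983, -0.002], [0.983, -0.182, 0.001], [0.0, -0.002, -1.0]]
force: [-1.0, 0.4, 0.8]
width: 50.1
grasp_force: 0.0
```

Request:
{"op": "drive_tool", "data": {"deltas": [[[0.55,-0.59,0.4,0],[0.55,-0.59,0.4,0],[0.55,-0.59,0.4,0],[0.55,-0.59,0.4,0],[0.55,-0.59,0.4,0],[0.55,-0.59,0.4,0],[0.55,-0.59,0.4,0],[0.55,-0.59,0.4,0],[0.55,-0.59,0.4,0],[0.55,-0.59,0.4,0]]]}}

```text
t: 15.6
tool_pos: [456.5, 168.5, 207.1]
tcp_rot: [[0.182, 0.983, -0.002], [0.983, -0.182, -0.0], [-0.001, -0.002, -1.0]]
force: [1.3, -0.0, -0.2]
width: 49.9
grasp_force: 0.0
```

Request:
{"op": "drive_tool", "data": {"deltas": [[[0,0,0,-0.0149],[0,0,0,-0.0149],[0,0,0,-0.0149],[0,0,0,-0.0149],[0,0,0,-0.0149],[0,0,0,-0.0149],[0,0,0,-0.0149],[0,0,0,-0.0149],[0,0,0,0],[0,0,0,0]]]}}

```text
t: 16.43
tool_pos: [457.5, 167.8, 208.0]
tcp_rot: [[-0.189, 0.982, -0.001], [0.982, 0.189, -0.0], [0.0, -0.001, -1.0]]
force: [-0.3, -0.2, 0.3]
width: 50.0
grasp_force: 0.0
```

Run:
```python
from go import *; from fit import projK; import cv2
togo([457.3,167.5,66])
s=r.read_state(); f=r.grab_frame("wrist")
T=np.eye(4);T[:3,:3]=s["tcp_rot"];T[:3,3]=s["tool_pos"]
M=np.linalg.inv(T@f["T_tool_cam"])
yaw=.19; y=np.array([-np.sin(yaw),np.cos(yaw),0])
P=np.array([np.array([457.3,167.5,105])+y*k for k in(-60,0,60)])
uv=projK(f,P,M);print(uv.round(1))
im=np.clip(f["image"][:,:,::-1].astype(float)*1.2,0,255).astype(np.uint8)
for u in uv: cv2.circle(im,tuple(int(v) for v in u),4,(0,0,255),1)
cv2.imwrite("pics/w4.png",im)
```

```text
t 16.43 tcp [457.5 167.8 208. ] head 1.7607 tool delta mm [-2.00e-01 -1.00e-01  1.42e+02] units [-8.000e-03 -2.000e-03  4.733e+00] F [-0.3 -0.2  0.3] w 50.0 g 0.0
[[325.6 243. ]
 [325.6 190. ]
 [325.6 132.2]]
```

View pics/w4.png

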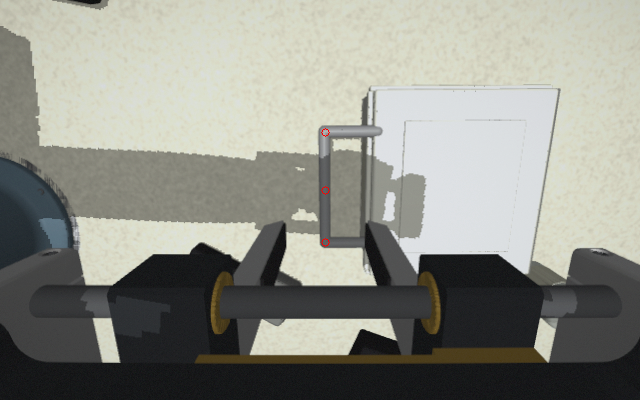

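The wrist view shows the bin bar on the predicted points, at column 325 from rows 132 to 243 and centred between the fingers. Descend 145 mm, the same offset that worked on the screen, and grip.

Request:
{"op": "drive_tool", "data": {"deltas": [[[0,0,0.6,0],[0,0,0.6,0],[0,0,0.6,0],[0,0,0.6,0],[0,0,0.6,0],[0,0,0.6,0],[0,0,0.6,0],[0,0,0.4,0],[0,0,0.23,0],[0,0,0,0]]]}}

```text
t: 17.32
tool_pos: [456.7, 167.6, 62.2]
tcp_rot: [[-0.189, 0.982, -0.003], [0.982, 0.189, -0.0], [0.0, -0.004, -1.0]]
force: [-0.4, -0.7, -0.6]
width: 49.8
grasp_force: 0.0
```

Request:
{"op": "drive_tool", "data": {"deltas": [[[0,0,0,0],[0,0,0,0],[0,0,0,0],[0,0,0,0],[0,0,0,0],[0,0,0,0],[0,0,0,0],[0,0,0,0],[0,0,0,0],[0,0,0,0]]], "gripper": 0, "squeeze": 25}}

```text
t: 18.15
tool_pos: [456.4, 167.5, 64.1]
tcp_rot: [[-0.19, 0.982, -0.005], [0.982, 0.19, -0.001], [-0.0, -0.005, -1.0]]
force: [-6.1, -2.0, 7.0]
width: 11.2
grasp_force: 25.0
```

```bash
python3 -c "
import numpy as np
o=np.arctan2(4,230);a=np.linspace(o,o+1.047,29)
x=-230.03*np.cos(a)/30;z=230.03*np.sin(a)/30
for u,v in zip(np.diff(x),np.diff(z)):print([0,float(round(u,3)),float(round(-v,3)),0],end=', ')"
```

```text
[0, 0.01, -0.287, 0], [0, 0.021, -0.286, 0], [0, 0.032, -0.285, 0], [0, 0.042, -0.284, 0], [0, 0.053, -0.282, 0], [0, 0.063, -0.28, 0], [0, 0.074, -0.277, 0], [0, 0.084, -0.274, 0], [0, 0.094, -0.271, 0], [0, 0.104, -0.267, 0], [0, 0.114, -0.263, 0], [0, 0.124, -0.258, 0], [0, 0.134, -0.254, 0], [0, 0.143, -0.248, 0], [0, 0.152, -0.243, 0], [0, 0.161, -0.237, 0], [0, 0.17, -0.231, 0], [0, 0.178, -0.224, 0], [0, 0.187, -0.218, 0], [0, 0.195, -0.21, 0], [0, 0.202, -0.203, 0], [0, 0.21, -0.195, 0], [0, 0.217, -0.187, 0], [0, 0.224, -0.179, 0], [0, 0.23, -0.171, 0], [0, 0.237, -0.162, 0], [0, 0.243, -0.153, 0], [0, 0.248, -0.144, 0],
```

Request:
{"op": "drive_tool", "data": {"deltas": [[[0,0.01,-0.287,0],[0,0.021,-0.286,0],[0,0.032,-0.285,0],[0,0.042,-0.284,0],[0,0.053,-0.282,0],[0,0.063,-0.28,0],[0,0.074,-0.277,0],[0,0.084,-0.274,0],[0,0.094,-0.271,0],[0,0,0,0]]]}}

```text
t: 18.98
tool_pos: [470.2, 170.3, 141.3]
tcp_rot: [[-0.19, 0.982, -0.005], [0.982, 0.19, -0.001], [-0.0, -0.006, -1.0]]
force: [-10.9, -3.6, 2.1]
width: 10.9
grasp_force: 25.0
```

```bash
python3 -c "
from ang import *
ang([456.4,167.5,64.1],.19,230.03)"
```

```text
h,z 14.0 77.2 phi0 0.009 phi1 0.351 F [-10.9  -3.6   2.1] t 18.9833
```

Request:
{"op": "drive_tool", "data": {"deltas": [[[0,0.05,-0.267,0],[0,0.09,-0.263,0],[0,0.124,-0.258,0],[0,0.134,-0.254,0],[0,0.143,-0.248,0],[0,0.152,-0.243,0],[0,0.161,-0.237,0],[0,0.17,-0.231,0],[0,0.178,-0.224,0],[0,0,0,0]]]}}

```text
t: 19.82
tool_pos: [507.7, 177.8, 209.8]
tcp_rot: [[-0.19, 0.982, -0.001], [0.982, 0.19, 0.0], [0.0, -0.001, -1.0]]
force: [-11.0, -0.7, 6.1]
width: 10.8
grasp_force: 25.0
```

Request:
{"op": "drive_tool", "data": {"deltas": [[[0,0.187,-0.218,0],[0,0.195,-0.21,0],[0,0.202,-0.203,0],[0,0.21,-0.195,0],[0,0.217,-0.187,0],[0,0.224,-0.179,0],[0,0.23,-0.171,0],[0,0.237,-0.162,0],[0,0,0,0],[0,0,0,0]]]}}

```text
t: 20.65
tool_pos: [558.8, 187.9, 256.7]
tcp_rot: [[-0.19, 0.982, 0.004], [0.982, 0.19, 0.002], [0.001, 0.004, -1.0]]
force: [-6.7, -0.1, 9.6]
width: 11.2
grasp_force: 25.0
```

```bash
python3 -c "
from ang import *
ang([456.4,167.5,64.1],.19,230.03)"
```

```text
h,z 104.4 192.6 phi0 0.001 phi1 0.993 F [-6.7 -0.1  9.6] t 20.65
```

Request:
{"op": "drive_tool", "data": {"deltas": [[[0,0.2,-0.125,0],[0,0.2,-0.12,0],[0,0,0,0],[0,0,0,0],[0,0,0,0],[0,0,0,0],[0,0,0,0],[0,0,0,0],[0,0,0,0],[0,0,0,0]]]}}

```text
t: 21.48
tool_pos: [570.3, 190.3, 263.6]
tcp_rot: [[-0.19, 0.982, 0.003], [0.982, 0.19, 0.002], [0.001, 0.004, -1.0]]
force: [-6.8, 0.5, 8.4]
width: 11.2
grasp_force: 25.0
```

Run:
```python
from ang import *
from fit import projK,pts; import cv2
from scipy.ndimage import label
ang([456.4,167.5,64.1],.19,230.03)
s=r.read_state(); print(s["width"],s["grasp_force"],abs(s["qvel"]).max())
# independent check via bar height: bar z = TCP z + 41 at start
print("lid angle by height",np.arcsin(np.clip((s["tool_pos"][2]+105-64.1-101)/230.03,-1,1))-.0174)
```

```text
h,z 116.1 199.5 phi0 0.002 phi1 1.053 F [-6.8  0.5  8.4] t 21.4833
11.230152028490352 25.01632422208786 0.0013160299487710188
lid angle by height 1.067983774126216
```

Lid is held at about 1.05 rad. One last numeric check of both angles: darkness along the projected screen bar now that the arm has moved away, and the same for the lid bar.

Run:
```python
from go import *; from fit import projK,pts; from scipy.ndimage import map_coordinates
t=r.grab_frame("top");s=r.grab_frame("scene")
for n,f in(("top",t),("scene",s)):
    g=f["image"].mean(2)
    o=[]
    for a in np.arange(1.5,2.0,.04):
        P=pts("terminal",[703.8,-213,-.184,a]); L=np.array([P[4]*(1-k)+P[5]*k for k in np.linspace(0.05,.95,40)])
        uv=projK(f,L); o.append((round(float(a),2),round(float(np.median(map_coordinates(g,[uv[:,1],uv[:,0]],order=1))))))
    print(n,o)
```

```text
top [(1.5, 6), (1.54, 38), (1.58, 81), (1.62, 130), (1.66, 174), (1.7, 164), (1.74, 22), (1.78, 106), (1.82, 173), (1.86, 172), (1.9, 173), (1.94, 172), (1.98, 172)]
scene [(1.5, 43), (1.54, 90), (1.58, 86), (1.62, 58), (1.66, 91), (1.7, 90), (1.74, 42), (1.78, 82), (1.82, 43), (1.86, 37), (1.9, 106), (1.94, 88), (1.98, 89)]
```

The bar shows as a sharp dark line at 1.74 in both views, so the screen is at 100°. Handing in.

```bash
python3 -c "
from cell import r
print(r.hand_in())"
```

```text
the job is handed in; nothing more can be done
None
```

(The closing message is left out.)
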